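# Lock the clamp pin with its R-clip

### The job

Lock the upright pin of the blue clamp base with the red-handled R-clip: push the clip's straight leg through the cross hole of the pin, and on until its bowed spring leg springs over the pin and grips round it. Leave the clip locked on the pin and let go, and do not disturb the green tin, the oil bottle or the tape measure.

Things in the scene. Friction and masses are not known exactly. Their poses are not given: they have to be found in the camera images.
- clip_handle (a point): Centre of the red handle of a steel R-clip lying flat on the bench, handle up. Handle: upright block 28 mm long (x), 14 wide (y), 26 high (z), standing on the bench; pinch it across its 14 mm width from above. Clip axes: x along the straight leg, from handle to tip; z up. The 6 mm wires lie with their centre line 10 mm below this point. Clip about 65 g.
- clip: The whole R-clip; origin 13 mm ahead of the handle's centre, level with its underside, below the straight leg; axes as clip_handle. Spring leg on the +y side of the straight leg, level with it; from this origin: pivot at x 6, y 12 mm; bow round x 35, shaped to a 24 mm pin; throat at x 49, y 9.6 mm (wire centre); then it flares out to its free end at x 66, y 18.5 mm.
- clip_seat (a point): Point on the straight leg's centre line, 48 mm ahead of the handle's centre and 53 mm behind the tip: the pin's axis lies here when the clip is home, with the bow round the pin. Axes as clip_handle.
- clip_tip (a point): Extreme end of the clip's straight leg, on its centre line, 101 mm ahead of the handle's centre. The end is round, radius 3 mm. Axes as clip_handle.
- clip_leg (a joint): Spring leg's opening (rad): 0 closed on its stop, grows as it spreads from the straight leg. Spring 2.5 N m/rad, preload 0.1 N m. Riding over the pin spreads it to 0.09 to 0.13, then it springs back to 0.03 or less, the bow gripping the pin. Pushing home takes 5 to 20 N along the leg, dropping sharply as the bow springs over; past home, the back of the bow meets the pin and resists again.
- pin_axis (a point): On the upright steel pin's axis, at the washer's top, 33 mm above the bench. z up; x = direction of the pin's cross hole, which is level, goes right through and can be entered from either end. Pin 24 mm diameter, fixed. Its stand-out varies and is not measured: the hole's centre is 11 to 41 mm above this point; look or feel for it with the leg's tip. Pin top 20 mm above the hole's centre.
- clamp_base: Blue clamp base fixed to the bench, origin under the pin's axis, axes as pin_axis: 60 mm (x) by 120 mm (y), 22 mm high; on it a dark keeper bar 34 x 96 mm up to 30 mm and a washer of 38 mm diameter up to 33 mm, round the pin. The pin's cross hole is 9 mm wide and 8 mm high (leg 6 mm), countersunk at the sides to 12 mm wide at its mouths.
- paste_tin: Bystander: open dark green tin, 59 mm diameter, 30 mm high; origin under its centre.
- tape_measure: Bystander: dark grey tape measure, 64 x 80 x 30 mm; origin under its centre.
- oiler: Bystander: cream plastic oil bottle with a spout, 56 mm diameter, 126 mm high; origin under its centre.
There are look-alikes about, which are no part of the job. Leave any orange look-alike of the clip alone. There is more than one size of the clamp_base; the one meant has the size given above.

How it is judged:
By the outcome, as a careful person would: the job done as asked, in the order asked, and still so for the second after the job is handed in, with the robot touching nothing.
It also fails if it takes over 64 s, if anything falls off the work surface, if the arm or the gripper's body presses on something with over 40 N, if the wrist force passes 120 N, or if a joint passes its speed limit or range.

### The arm

A 6-joint arm with a two-finger parallel gripper is mounted at the origin on a cart in front of the work surface, level with it; the furniture and walls round the work are solid. World frame = base frame: x ahead of the robot, y to its left, z up, the work surface at z = 0. Lengths are in mm, angles in degrees, forces in N, time in s.
With the tool pointing down it reaches from about 300 to 850 mm from the base axis. Payload 4.2 kg.
Tool frame: the origin (TCP) lies midway between the tips of the shut fingers; the grasp point (between the pads) lies 19 mm behind it (env.grasp_offset is the distance from the TCP to the grasp point, in mm); z points along the fingers, y is the line along which they close (so a half turn about z gives the same grasp; the last joint's range is limited). The gripper opens to 91 mm and grips with 3 to 60 N. Pads are 32 mm wide; open, the fingers measure 118 mm over their backs; the gripper's body (76 mm by 178 mm) begins 60 mm behind the grasp point.
Start: joints at [-71.391, 18.312, 89.639, -0, 72.044, -1.146], TCP at [194.359, -541.173, 213.976] pointing down, gripper open.
Joint ranges: [-177.97, 177.97], [-48.28, 115.42], [12.27, 149.76], [-77.06, 257.06], [2.81, 150.46], [-146.56, 146.56]. Speed limits (degrees/s): [147.25, 147.25, 180, 180, 180, 180].

### API

Orientations are given as [roll, pitch, yaw] about the fixed x, y, z axes, in that order (R = Rz(yaw) Ry(pitch) Rx(roll)).
In Python, from workcell import env, optics gives the robot as it stands. The module is installed in compiled form; this text tells all that it offers.
- The arm moves only by the tool send_rows, never from a script. Its argument "targets" is a list that holds one entry, the list of rows, each a list of 7 numbers: the turn, a rotation vector about the world's x, y, z scaled (see below), then the shift along the world's x, y, z scaled (see below), then the closure, from -1 (fully open) to 1 (shut). In form: [[[rx, ry, rz, x, y, z, gripper], ...]]. A call has 1 to 12 rows; each row shifts and turns the commanded pose from where the row before left it; what a row does not reach is not made up. The controller multiplies each number of a shift by 0.2 m and each number of a turn by pi/2 rad. A row lasts 1/10 s, in which the tool goes at most 50 mm and 8.59 degrees, less where a joint would pass 70% of its speed; a pose out of reach is approached as far as the arm can. A call with a number of a shift or a turn outside -1 to 1 is refused whole. A call with a gripper value outside its range is refused whole. The fingers move at their own pace and stop on an object; "grip_force" is the grip in N (left out, the last holds). Time passes only in rows, so rows that do not move let the fingers close. It gives the time, the measured TCP pose, the force, the opening and the grip force at its end, in the units of the state.
- env.state(): the state, without advancing time (a new reading comes with each control period).
- optics.grab_frame(name): name is "side" or "top" or "wrist"; returns (picture, depth): 384x512x3 uint8, red, green, blue; 384x512 float32, mm along the optical axis (not along the pixel's ray), 0 where there is no reading.
- optics.camera_info(name): a dict with "camera_matrix" (3x3 intrinsics, pixels), "R" (3x3) and "t" (3): a world point X has camera coordinates R X + t; the wrist camera has in their place "mount" (4x4, takes a point from camera to tool coordinates, whose origin is the TCP and whose axes are the flange's). Camera axes: x right, y down, z forward; pixel columns grow to the right and rows downward; lengths in mm; the calibration is good to about 2 mm. A picture is of the moment at which its call begins: read the wrist's pose just before it. camera_info takes no time and is no camera call.
- env.job_done(): hands the job in; it is judged then, once.
Trained networks look in the newest picture that a camera, given by its name, has taken for a name from the list of things; names that differ only in an ending like _2 or _b are one class to them, and where a whole thing is asked for, a point or a joint stands for the part that bears it (a point fixed in the world has none). Each returns a list of dicts, best first, with "conf" (0 to 1); they miss things now and then, are a little off and sometimes report something else, mostly with a low value. They report only what shows in the picture. A call takes as long as a camera call. They do not tell look-alikes from the thing itself.
- optics.silhouettes(camera, name): "mask" (384x512 bool, what is visible of it) and "at" ([column, row] in pixels, amid what is visible of it).
- optics.place_of(camera, name): "at" ([column, row] in pixels: a listed point, or the origin of a listed thing).
The state is a dict: "time_s": time; "qpos": joint angles; "qvel": joint speeds; "effort": joint torques, N m; "ee_pos": TCP position; "ee_rot": TCP orientation; "force": force on the tool from outside, world axes, zero at the start; "torque": the same for the moment, N m; "gripper_width": finger opening in mm; "gripper_force": force on a finger pad.
Only numpy, scipy, OpenCV 4.12 (cv2) and the standard library are available. Lean on these libraries where they do the work, as an engineer would, in place of code of your own. Each camera call takes 0.05 s, during which the arm holds its last target. There are 200 camera calls.

## Working session

There is one attempt and no reset: what is moved stays moved. The work goes in short steps, Python scripts to look and compute and a tool call to move; the robot and the scene stay as the last step left them, time stands still between calls to the robot, and variables do not carry over. Pictures are saved under pics/ and viewed, at most 10 in all, crops included, and the job is handed in when it is done.

Besides the shell and the picture viewer there is one more tool, called as a command line: name --argument value ..., lists and objects as JSON in quotes. send_rows: Moves the arm, as the interface text tells. Its arguments: {"type":"object","properties":{"targets":{"type":"array"},"grip_force":{"type":"number"}},"required":["targets"]}

```bash
mkdir -p pics
cat > h.py <<'E'
import numpy as np, cv2, json
from workcell import env, optics
def cam(n):
    c=optics.camera_info(n); K=np.array(c["camera_matrix"])
    if n=="wrist":
        from scipy.spatial.transform import Rotation as Ro
        s=env.state(); M=np.array(c["mount"])
        T=np.eye(4);T[:3,:3]=Ro.from_euler('xyz',s["ee_rot"],degrees=True).as_matrix();T[:3,3]=s["ee_pos"]
        W=np.linalg.inv(T@M); return K,W[:3,:3],W[:3,3]
    return K,np.array(c["R"]),np.array(c["t"])
def ray(C,uv):
    K,R,t=C; d=R.T@np.linalg.solve(K,[uv[0],uv[1],1.]); return -R.T@t,d
def atz(C,uv,z):
    o,d=ray(C,uv); return o+d*(z-o[2])/d[2]
def dep(C,uv,D):
    o,d=ray(C,uv); return o+d*D
def tri(a,b):
    (o1,d1),(o2,d2)=a,b; d1=d1/np.linalg.norm(d1);d2=d2/np.linalg.norm(d2)
    A=np.array([d1,-d2]).T; s=np.linalg.lstsq(A,o2-o1,rcond=None)[0]
    p,q=o1+d1*s[0],o2+d2*s[1]; return (p+q)/2,np.linalg.norm(p-q)
def proj(C,X):
    K,R,t=C; p=K@(R@np.asarray(X,float)+t); return p[:2]/p[2]
def save(n,im): cv2.imwrite("pics/"+n,cv2.cvtColor(im,cv2.COLOR_RGB2BGR))
np.set_printoptions(precision=1,suppress=True)
E
python3 - <<'E'
from h import *
print(env.state(), env.grasp_offset)
ims={}
for n in("top","side"):
    im,d=optics.grab_frame(n); np.savez(f"{n}0.npz",im=im,d=d); C=cam(n); ims[n]=im
    print(n,"cam at",-C[1].T@C[2], "fwd",C[1][2])
    for k in("clip_handle","clip_tip","clip_seat","pin_axis","clamp_base","paste_tin","oiler","tape_measure"):
        for r in optics.place_of(n,k)[:3]:
            a=r["at"]; u,v=int(np.clip(a[0],0,511)),int(np.clip(a[1],0,383))
            print(k,round(r["conf"],2),np.array(a),"depth pt",dep(C,a,d[v,u]))
    save(n+"0.png",cv2.resize(im,(800,600)))
E
```

```text
{'time_s': 0.0, 'qpos': array([-71.4,  18.4,  89.7,  -0. ,  72. ,  -1.1]), 'qvel': array([ 0. ,  0. , -0.1, -0.1,  0. , -0.1]), 'effort': array([  0. , -41.2, -23.2,   0.1,   0. ,  -0. ]), 'ee_pos': array([ 194.2, -540.7,  213.1]), 'ee_rot': array([-179.9,   -0. ,   19.8]), 'force': array([ 0.2, -0.3, -0.1]), 'torque': array([0., 0., 0.]), 'gripper_force': 0.0, 'gripper_width': 90.76564323876204} 18.8
top cam at [ 419.7  -70.3 1080.3] fwd [ 0.1 -0.  -1. ]
clip_handle 0.45 [333.7 266.5] depth pt [ 300.5 -309.9   19.2]
clip_handle 0.45 [360.6 203.2] depth pt [ 486.9 -394.5   26.8]
clip_tip 0.7 [350.8 168.4] depth pt [ 596.3 -376.1    1.7]
clip_tip 0.43 [321.9 188.1] depth pt [ 536.7 -286.    -2.5]
clip_seat 0.66 [317.8 198.4] depth pt [ 505.1 -272.8   -4.5]
clip_seat 0.6 [355.4 183.6] depth pt [ 548.4 -387.1    6.5]
clip_seat 0.53 [334.6 247.5] depth pt [ 355.  -319.1   -1.4]
pin_axis 0.91 [189.6 173.3] depth pt [574.9 107.3  77. ]
pin_axis 0.82 [161.9 214.1] depth pt [461.4 200.   19. ]
clamp_base 0.7 [162.1 215.7] depth pt [456.4 197.9  24.4]
clamp_base 0.55 [190.1 177.4] depth pt [5
[... 472 characters left out ...]
 depth pt [ 403.7 -340.5    2.9]
clip_tip 0.52 [318.3 245.8] depth pt [ 556.7 -278.7   -2.5]
clip_tip 0.51 [355.6 256.7] depth pt [ 603.  -365.7   -0.7]
clip_seat 0.77 [257.3 276.1] depth pt [ 200.1 -598.1  229.6]
clip_seat 0.59 [297.3 247.5] depth pt [ 506.3 -260.3   -1.6]
pin_axis 0.63 [248.7 175. ] depth pt [ 214.2 -549.9  368.9]
pin_axis 0.22 [356.2 241.2] depth pt [ 639.  -323.7    9.3]
clamp_base 0.71 [250.1 182.9] depth pt [ 215.  -552.2  357.2]
clamp_base 0.47 [203.5 184. ] depth pt [ 159.9 -512.5  352.5]
paste_tin 0.52 [324.4 209.3] depth pt [ 668.  -153.6   13.8]
oiler 0.51 [256.1 161.2] depth pt [ 212.7 -574.   398.8]
tape_measure 0.67 [356.3 240.5] depth pt [ 639.2 -323.6   11.2]
```

View pics/top0.png

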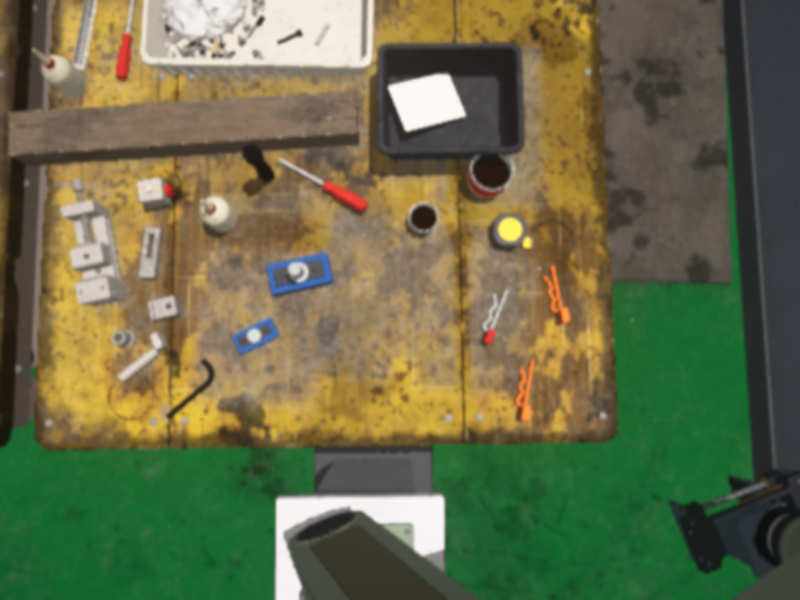

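View pics/side0.png

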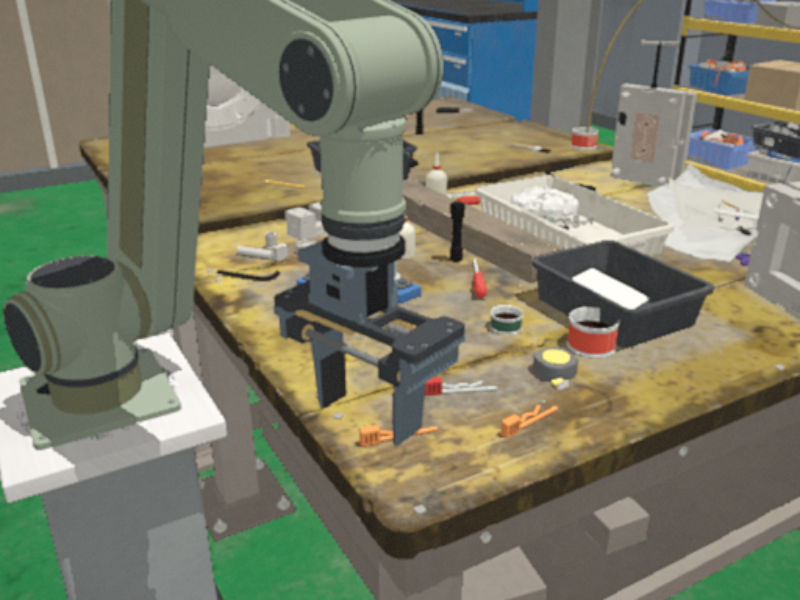

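The top view shows the red-handled clip with its handle at (489,338) and its tip at (506,291), and the spring leg on its left (+y). The large clamp base is at (298,272) and a smaller copy at (256,335). In the side view the gripper hides the bases.

Run:
```python
from h import *
z=np.load("top0.npz"); im,d=z["im"],z["d"]; C=cam("top")
h=cv2.cvtColor(im,cv2.COLOR_RGB2HSV)
m=((h[...,0]<5)|(h[...,0]>174))&(h[...,1]>160)&(h[...,2]>90)
n,l,s,c=cv2.connectedComponentsWithStats(m.astype(np.uint8))
for i in range(1,n):
    if s[i,4]>8: print("red",c[i],s[i,4],atz(C,c[i],26))
b=(h[...,0]>100)&(h[...,0]<125)&(h[...,1]>120)
n,l,s,c=cv2.connectedComponentsWithStats(b.astype(np.uint8))
for i in range(1,n):
    if s[i,4]>60:
        ys,xs=np.where(l==i); P=np.array([atz(C,(x,y),22)[:2] for x,y in zip(xs,ys)],np.float32)
        print("blue",c[i],s[i,4],cv2.minAreaRect(P))
print("tip",atz(C,(506*.64,291*.64),3))
print(optics.camera_info("wrist"))
for n in("top","side"):
    for r in optics.silhouettes(n,"clip"):
        print(n,r["conf"],r["at"],r["mask"].sum())
```

```text
red [79.  36.6] 162 [1015.5  461.8   26. ]
red [221.  125.5] 214 [728.7  21.6  26. ]
red [307.1 121.5] 32 [ 738.2 -240.8   26. ]
red [108.  121.5] 36 [744.7 365.2  26. ]
red [312.6 215.3] 44 [ 452.4 -250.2   26. ]
blue [191.8 176.3] 351 ((578.5618286132812, 111.92112731933594), (58.82868957519531, 117.61571502685547), 12.217137336730957)
blue [164.1 215.1] 144 ((459.455322265625, 195.62738037109375), (36.39484405517578, 78.31489562988281), 26.210391998291016)
tip [ 541.7 -291.     3. ]
{'camera_matrix': array([[324.7,   0. , 259.2],
       [  0. , 324.7, 199.8],
       [  0. ,   0. ,   1. ]]), 'mount': array([[   0. ,   -1. ,   -0.3,   75.6],
       [   1. ,    0. ,    0. ,   -0.5],
       [  -0. ,   -0.3,    1. , -170.4],
       [   0. ,    0. ,    0. ,    1. ]])}
top 0.54 [335.2, 249.4] 214
top 0.52 [316.3, 207.3] 125
side 0.77 [286.9, 242.5] 229
side 0.77 [242.5, 277.6] 241
```

send_rows --targets '[[[0,0,-0.054,0.153,0.159,-0.036,-1],[0,0,-0.054,0.153,0.159,-0.036,-1],[0,0,-0.054,0.153,0.159,-0.036,-1],[0,0,-0.054,0.153,0.159,-0.036,-1],[0,0,-0.054,0.153,0.159,-0.036,-1],[0,0,-0.054,0.153,0.159,-0.036,-1],[0,0,-0.054,0.153,0.159,-0.036,-1],[0,0,-0.054,0.153,0.159,-0.036,-1],[0,0,-0.054,0.153,0.159,-0.036,-1],[0,0,0,0,0,0,-1],[0,0,0,0,0,0,-1]]]'

```text
time_s: 2.1
ee_pos: [470.0, -254.4, 149.0]
ee_rot: [180.0, 0.0, -23.8]
force: [0.2, -0.6, 0.8]
gripper_width: 91.1
gripper_force: 0.0
```

Run:
```python
from h import *
S={}
for n in("wrist","side"):
    C=cam(n); im,d=optics.grab_frame(n); np.savez(f"{n}1.npz",im=im,d=d,K=C[0],R=C[1],t=C[2])
    for k in("clip_handle","clip_tip","clip_seat","pin_axis","clamp_base"):
        for r in optics.place_of(n,k)[:3]:
            a=r["at"]; u,v=int(np.clip(a[0],0,511)),int(np.clip(a[1],0,383))
            print(n,k,round(r["conf"],2),np.array(a),"depth pt",dep(C,a,d[v,u]))
    S[n]=im
save("w1.png",S["wrist"])
s=S["side"]; save("s1.png",np.vstack([cv2.resize(s[100:300,160:420],(780,600))]))
```

```text
wrist clip_handle 0.76 [395.3 108. ] depth pt [ 492.  -393.6   26.3]
wrist clip_handle 0.69 [263.2 210.3] depth pt [ 453.  -251.2   26.3]
wrist clip_tip 0.88 [262.5 102.7] depth pt [ 539.1 -284.8  319.4]
wrist clip_tip 0.69 [337.2   5.5] depth pt [ 591.2 -382.8   -0.2]
wrist clip_tip 0.39 [357.2 211.7] depth pt [ 404.3 -336.6   -1. ]
wrist clip_seat 0.76 [264.1 155.5] depth pt [ 497.3 -271.9    4.9]
wrist clip_seat 0.57 [364.8  59.7] depth pt [ 539.7 -389.     4.7]
wrist clip_seat 0.17 [259.4 102.3] depth pt [ 544.5 -287.7   -1.8]
side clip_handle 0.86 [236.4 277.5] depth pt [ 303.5 -324.6   21.1]
side clip_handle 0.72 [278.5 250.4] depth pt [ 451.6 -259.9    7.3]
side clip_handle 0.53 [326.5 272.9] depth pt [ 484.1 -406.9   19.4]
side clip_tip 0.63 [319.8 248. ] depth pt [ 552.4 -290.8   -1. ]
side clip_tip 0.57 [356.3 257.8] depth pt [ 603.6 -367.8   -2.9]
side clip_seat 0.78 [339.3 265.6] depth pt [ 542.5 -379.6    2.7]
side clip_seat 0.54 [258.3 275.3] depth pt [ 364.3 -313.9   -1.3]
side clip_seat 0.51 [295.3 246.8] depth pt [ 498.2 -263.2    4.6]
side pin_axis 0.78 [248.5 177.1] depth pt [573.6 110.7  31.1]
side pin_axis 0.55 [201.1 176.2] depth pt [456.4 206.8  23.5]
side pin_axis 0.18 [255.2 162.4] depth pt [673.  244.2  12.2]
side clamp_base 0.74 [251.4 184.8] depth pt [566.7  80.2  18.7]
side clamp_base 0.53 [203.4 182.1] depth pt [452.3 181.2  14.2]
side clamp_base 0.47 [282.5 251.7] depth pt [ 460.8 -263.7    2.7]
```

View pics/w1.png

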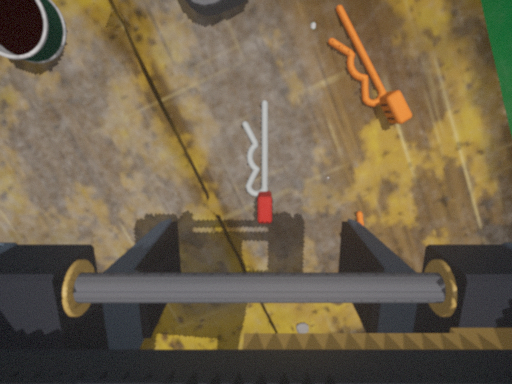

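View pics/s1.png

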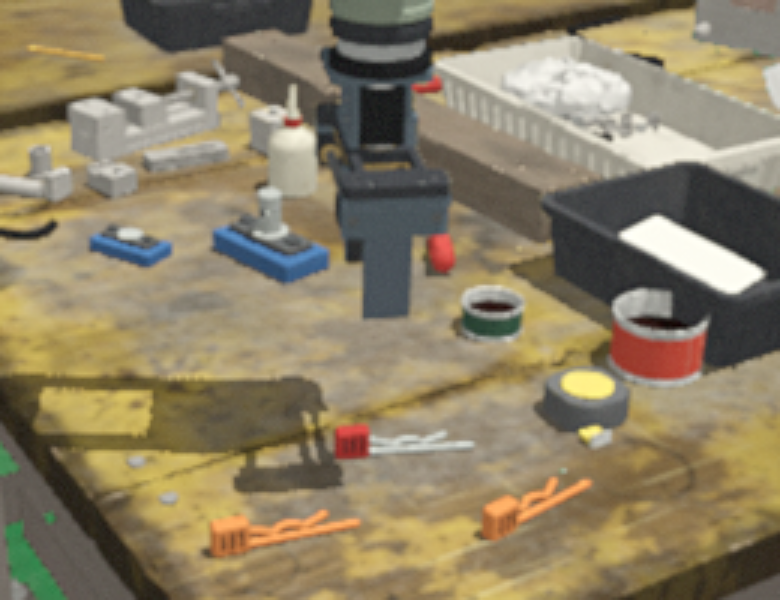

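Wrist view: the red handle is at (264,208), the straight leg runs up column 265 to the tip at (265,101), and the spring leg is on the left, so the clip is nearly aligned with the tool. Side crop: the tall pin stands on the big base at about (268,205), and nothing hides it.

Run:
```python
from h import *
z=np.load("wrist1.npz"); im,d=z["im"],z["d"]; C=(z["K"],z["R"],z["t"])
h=cv2.cvtColor(im,cv2.COLOR_RGB2HSV)
m=((h[...,0]<4)|(h[...,0]>174))&(h[...,1]>160)&(h[...,2]>60); m[:150]=0
n,l,s,c=cv2.connectedComponentsWithStats(m.astype(np.uint8)); i=np.argsort(s[1:,4])[-1]+1
ys,xs=np.where(l==i); P=np.array([dep(C,(x,y),d[y,x]) for x,y in zip(xs,ys)])
print("handle bbox",s[i]); T=P[(P[:,2]>22)&(P[:,2]<30)]
print("top z",np.median(T[:,2]),"rect",cv2.minAreaRect(T[:,:2].astype(np.float32)),"n",len(T))
# straight leg: bright pixels near column 265
g=im.astype(int); pts=[];uv=[]
for r in range(105,186,4):
    row=g[r,255:275].sum(1).astype(float); w=np.clip(row-np.median(row)-60,0,None)
    if w.sum(): u=255+(w*np.arange(20)).sum()/w.sum(); pts.append(atz(C,(u,r),3)); uv.append(u)
pts=np.array(pts); k=np.polyfit(pts[:,0],pts[:,1],1); print("leg cols",np.round(uv,1),"yaw",np.degrees(np.arctan(k[0])))
print("leg ends",pts[0],pts[-1],"y at x=453:",np.polyval(k,453))
# triangulated handle centre: wrist net vs side net vs top net
a=ray(C,(263.2,210.3)); print("tri wrist/side",tri(a,ray(cam("side"),(278.6,250.5))), tri(a,ray(cam("top"),(312.6,215.3))))
# pin from side view
z=np.load("side1.npz"); im,d=z["im"],z["d"]; Cs=cam("side")
for v in range(158,184,2):
    print(v,[tuple(dep(Cs,(u,v),d[v,u]).round().astype(int)) for u in (246,248,250,252)], im[v,246:254].mean(1).astype(int))
```

```text
handle bbox [258 193  14  30 389]
top z 25.267218863215476 rect ((453.2747497558594, -252.8206787109375), (12.490814208984375, 26.714513778686523), 66.15802764892578) n 370
leg cols [264.4 264.4 264.4 264.4 264.3 264.4 264.5 264.3 264.3 261.8 261.3 264.4
 264.4 264.3 264.3 263.2 259.8 262.  264.  264.2 264.2] yaw -24.52289948205574
leg ends [ 540.3 -291.     3. ] [ 470.  -260.1    3. ] y at x=453: -251.08162202056684
tri wrist/side (array([ 450.9, -252.4,    5.3]), np.float64(10.397597068156518)) (array([ 452.4, -250.8,   23.7]), np.float64(0.41662706924253884))
158 [(np.int64(683), np.int64(328), np.int64(-3)), (np.int64(685), np.int64(317), np.int64(1)), (np.int64(667), np.int64(271), np.int64(20)), (np.int64(669), np.int64(258), np.int64(24))] [129 129 128 136 147 150 152 154]
160 [(np.int64(667), np.int64(299), np.int64(3)), (np.int64(675), np.int64(298), np.int64(2)), (np.int64(667), np.int64(269), np.int64(14)), (np.int64(667), np.int64(256), np.int64(18))] [108 104  93 114 147 151 152 156]
162 [(np.int64(660), np.int64(287), np.int64(1)), (np.int64(671), np.int64(292), np.int6
[... 1650 characters left out ...]
4(37))] [134 128 131 138 146 152 157 186]
178 [(np.int64(563), np.int64(107), np.int64(32)), (np.int64(565), np.int64(99), np.int64(34)), (np.int64(572), np.int64(98), np.int64(33)), (np.int64(577), np.int64(94), np.int64(34))] [195 188 191 200 202 204 203 198]
180 [(np.int64(564), np.int64(109), np.int64(24)), (np.int64(565), np.int64(99), np.int64(28)), (np.int64(568), np.int64(90), np.int64(30)), (np.int64(572), np.int64(85), np.int64(32))] [ 70  81 100 113 124 124 120 117]
182 [(np.int64(556), np.int64(95), np.int64(24)), (np.int64(564), np.int64(97), np.int64(22)), (np.int64(569), np.int64(93), np.int64(22)), (np.int64(569), np.int64(80), np.int64(27))] [134 120 103  75  66  73  85  99]
```

send_rows --targets '[[[0,0,-0.002,-0.054,0.01,-0.18,-1],[0,0,0,-0.053,0.011,-0.18,-1],[0,0,0,0,0,-0.18,-1],[0,0,0,0,0,-0.15,-1],[0,0,0,0,0,-0.035,-1],[0,0,0,0,0,0,-1],[0,0,0,0,0,0,-1]]]' --grip_force 50

```text
time_s: 3.4
ee_pos: [449.5, -251.4, 5.4]
ee_rot: [180.0, -0.1, -24.2]
force: [0.3, -0.3, 0.2]
gripper_width: 91.0
gripper_force: 0.0
```

send_rows --targets '[[[0,0,0,-0.004,0.004,-0.009,-1],[0,0,0,0,0,0,1],[0,0,0,0,0,0,1],[0,0,0,0,0,0,1],[0,0,0,0,0,0,1],[0,0,0,0,0,0,1],[0,0,0,0,0,0,1],[0,0,0,0,0,0,1],[0,0,0,0,0,0,1]]]'

```text
time_s: 4.3
ee_pos: [447.5, -250.0, 2.3]
ee_rot: [180.0, 0.0, -24.2]
force: [0.5, -0.5, 0.4]
gripper_width: 29.9
gripper_force: 0.0
```

send_rows --targets '[[[0,0,0,0,0,0,1],[0,0,0,0,0,0,1],[0,0,0,0,0,0,1],[0,0,0,0,0,0,1],[0,0,0,0,0,0,1]]]'

```text
time_s: 4.8
ee_pos: [447.5, -250.0, 2.4]
ee_rot: [180.0, 0.0, -24.2]
force: [-0.4, 0.2, 0.2]
gripper_width: 13.6
gripper_force: 50.0
```

send_rows --targets '[[[0,0,0,0,0,0.1,1],[0,0,0,0,0,0.2,1],[0,0,0.054,0.05,0.18,0.1,1],[0,0,0.054,0.05,0.18,0.1,1],[0,0,0.054,0.05,0.18,0.1,1],[0,0,0.054,0.05,0.18,0.1,1],[0,0,0.054,0.05,0.18,0.1,1],[0,0,0.054,0.05,0.18,0.1,1],[0,0,0.054,0.05,0.18,0.1,1],[0,0,0.026,0.03,0.12,0,1],[0,0,0,0,0,0,1],[0,0,0,0,0,0,1]]]'

```text
time_s: 6.0
ee_pos: [523.0, 26.1, 201.9]
ee_rot: [180.0, 0.1, 12.2]
force: [-0.1, -0.8, -1.4]
gripper_width: 13.6
gripper_force: 50.0
```

Run:
```python
from h import *
C=cam("wrist"); im,d=optics.grab_frame("wrist"); np.savez("wrist2.npz",im=im,d=d,K=C[0],R=C[1],t=C[2])
s=env.state(); print(s["time_s"],s["ee_pos"],s["ee_rot"])
for k in("clip_tip","clip_seat","clip_handle","pin_axis","clamp_base"):
    for r in optics.place_of("wrist",k)[:3]:
        a=r["at"]; u,v=int(np.clip(a[0],0,511)),int(np.clip(a[1],0,383))
        print(k,round(r["conf"],2),np.array(a),"depth pt",dep(C,a,d[v,u]))
h=cv2.cvtColor(im,cv2.COLOR_RGB2HSV)
b=((h[...,0]>100)&(h[...,0]<125)&(h[...,1]>120)).astype(np.uint8)
n,l,st,c=cv2.connectedComponentsWithStats(b)
for i in range(1,n):
    if st[i,4]>400:
        ys,xs=np.where(l==i); P=np.array([dep(C,(x,y),d[y,x]) for x,y in zip(xs,ys)]); P=P[abs(P[:,2]-22)<4]
        if len(P)>50: print("blue",c[i],st[i],np.median(P[:,2]),cv2.minAreaRect(P[:,:2].astype(np.float32)))
save("w2.png",im)
```

```text
6.05 [522.9  25.5 201.8] [180.    0.1  12.2]
clip_tip 0.57 [255.2  46.4] depth pt [624.4  50.4 204. ]
clip_seat 0.9 [256.8 153.7] depth pt [574.7  38.9 204. ]
clip_seat 0.53 [484.9 353.3] depth pt [557.6 -15.7 313.8]
clip_handle 0.91 [258.5 248.8] depth pt [531.8  28.7 224.4]
pin_axis 0.74 [ 97.9 204.2] depth pt [457.5 197.4  22.2]
pin_axis 0.67 [185.5 109.8] depth pt [582.2 105.5  75.5]
pin_axis 0.18 [258.6 153.5] depth pt [575.2  38.1 205.1]
clamp_base 0.84 [191.6 111.5] depth pt [581.8 100.6  72.5]
clamp_base 0.74 [105.2 199.9] depth pt [464.6 189.5  23.1]
blue [178.7 104.5] [ 132   82  115   58 2177] 21.424879046935416 ((579.0075073242188, 112.400146484375), (57.66349792480469, 117.55892944335938), 12.11431884765625)
```

View pics/w2.png

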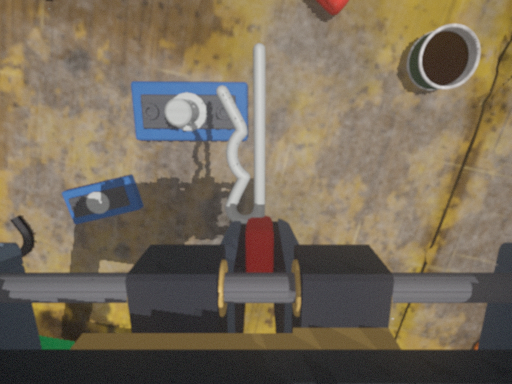

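The wrist view shows the clip held straight, with its leg near column 259 and tip at (259,46). The big base is around (190,111), with the pin top at about (180,110).

```bash
cat > m.py <<'E'
from h import *
def pin(C,im,d,box):
    u0,u1,v0,v1=box
    P=np.array([np.r_[dep(C,(x,y),d[y,x]),x,y] for y in range(v0,v1) for x in range(u0,u1) if d[y,x]>0])
    z=P[:,2]; top=P[(z>55)&(z<95)]; zt=np.percentile(top[:,2],80)
    T=top[abs(top[:,2]-zt)<3]; q=T[:,3:5].astype(np.float32)
    (c,r)=cv2.minEnclosingCircle(q); e=cv2.fitEllipse(cv2.convexHull(q))
    w=P[abs(z-33)<2]
    print("pin top z med",np.median(T[:,2]),"n",len(T),"centroid",T[:,:2].mean(0),"ellipse",np.array(e[0]),np.array(e[1]),"->",atz(C,e[0],np.median(T[:,2])))
    print(" washer z",np.median(w[:,2]),len(w))
    return e[0]
def leg(C,im,d,rows,u0=250,u1=272,zc=None):
    P=[]
    for r in rows:
        D=d[r,u0:u1]; ok=(D>0)&(D<D[D>0].min()+6); us=np.arange(u0,u1)[ok]
        P.append(np.r_[dep(C,(us.mean(),r),np.median(D[ok])),us.mean(),r,ok.sum()])
    P=np.array(P); k=np.polyfit(P[:,0],P[:,1],1)
    print("leg yaw",np.degrees(np.arctan(k[0])),"z surf first/mean/last",P[:4,2].mean(),P[:,2].mean(),P[-4:,2].mean(),"line pt",P[:,:2].mean(0),"cols",P[::4,3])
E
python3 - <<'E'
from m import *
z=np.load("wrist2.npz"); im,d=z["im"],z["d"]; C=(z["K"],z["R"],z["t"])
pin(C,im,d,(160,215,85,135)); leg(C,im,d,range(50,190,5))
col=d[40:52,259]; print("tip col depths",col)
print(np.round([[dep(C,(u,v),d[v,u])[2] for u in range(162,208,3)] for v in range(92,128,3)]).astype(int))
E
```

```text
pin top z med 74.35922415465336 n 593 centroid [579.3 112.1] ellipse [177.9 111.5] [26.3 28.2] -> [579.3 112.1  74.4]
 washer z 32.551878498486616 456
leg yaw 12.193519798879327 z surf first/mean/last 204.52653346871216 204.47673237384862 204.50703871783443 line pt [592.2  41.4] cols [259.  259.  259.5 259.5 259.5 259.5 259. ]
tip col depths [341.4 342.1 342.  154.2 153.7 153.3 153.9 152.7 153.  154.3 153.6 153.6]
[[22 22 21 22 21 21 21 20 32 22 21 23 22 22 21 20]
 [28 28 29 29 30 32 32 33 31 33 33 33 31 28 29 29]
 [29 31 29 29 73 73 73 33 32 34 33 33 31 31 30 30]
 [31 29 30 73 75 75 76 74 71 58 41 33 33 33 31 30]
 [30 29 74 76 75 74 76 75 75 71 57 42 31 34 31 28]
 [29 74 74 73 75 75 74 74 75 74 65 48 33 33 32 29]
 [31 72 73 74 75 75 74 74 75 74 69 55 39 31 32 30]
 [31 73 75 76 75 74 75 74 75 74 69 54 41 31 33 29]
 [29 31 75 75 74 75 75 75 74 74 67 55 37 32 33 30]
 [29 30 74 74 74 74 75 75 74 73 61 44 33 33 32 30]
 [30 30 28 72 73 75 75 74 75 64 45 32 34 32 29 30]
 [29 28 30 30 32 74 73 33 31 32 31 31 33 30 30 30]]
```

send_rows --targets '[[[0,0,0,-0.06,0.11,-0.1,1],[0,0,0,-0.06,0.11,-0.17,1],[0,0,0,-0.06,0.11,-0.17,1],[0,0,0,0,0,-0.07,1],[0,0,0,0,0,0,1],[0,0,0,0,0,0,1],[0,0,0,0,0,0,1]]]'

```text
time_s: 7.0
ee_pos: [488.9, 91.7, 101.6]
ee_rot: [180.0, -0.2, 12.1]
force: [0.4, -0.2, -1.3]
gripper_width: 13.9
gripper_force: 50.0
```

Run:
```python
from m import *
C=cam("wrist"); s=env.state(); im,d=optics.grab_frame("wrist"); np.savez("wrist3.npz",im=im,d=d,K=C[0],R=C[1],t=C[2])
print(s["time_s"],s["ee_pos"],s["ee_rot"],s["force"],s["torque"])
c=np.r_[optics.place_of("wrist","pin_axis")[0]["at"]]; print("net pin",c,proj(C,(579.3,112.1,74.9)))
leg(C,im,d,range(50,190,5))
cc=proj(C,(579.3,112.1,74.9)).round().astype(int)
pin(C,im,d,(cc[0]-40,cc[0]+40,max(cc[1]-40,0),cc[1]+40))
for v in range(36,54): print(v,d[v,257:263].round(0),end=" ")
print("\ntip",atz(C,(259.5,43),s["ee_pos"][2]))
save("w3.png",im)
```

```text
7.0 [488.9  91.7 101.6] [180.   -0.2  12.1] [ 0.4 -0.2 -1.3] [0.  0.1 0. ]
net pin [123.3 216.1] [258.   78.1]
leg yaw 12.080445166023889 z surf first/mean/last 104.59766441142284 104.52454029721203 104.51627266542418 line pt [558.1 106.8] cols [259.  259.  259.5 259.5 259.5 259.5 259. ]
pin top z med 74.33247277333578 n 880 centroid [578.6 113.5] ellipse [256.9  78.7] [41.1 43.6] -> [578.9 112.7  74.3]
 washer z 32.532414282471194 801
36 [  0. 248. 249. 249. 248. 248.] 37 [249. 249. 249. 250. 250. 249.] 38 [251. 250. 250. 248. 249. 248.] 39 [249. 248. 250. 248. 250. 250.] 40 [250. 248. 250. 251. 249. 250.] 41 [250. 251. 250. 251. 251. 250.] 42 [230. 230. 230. 229. 230. 231.] 43 [154. 154. 154. 155. 156. 229.] 44 [154. 153. 153. 153. 155. 154.] 45 [153. 154. 154. 153. 154. 153.] 46 [153. 153. 156. 154. 154. 153.] 47 [154. 153. 153. 153. 153. 153.] 48 [154. 153. 154. 153. 155. 153.] 49 [154. 155. 154. 154. 154. 155.] 50 [155. 154. 154. 154. 154. 154.] 51 [154. 154. 155. 154. 153. 154.] 52 [155. 153. 154. 154. 154. 154.] 53 [154. 154. 154. 155. 155. 153.] 
tip [592.6 114.1 101.6]
```

View pics/w3.png

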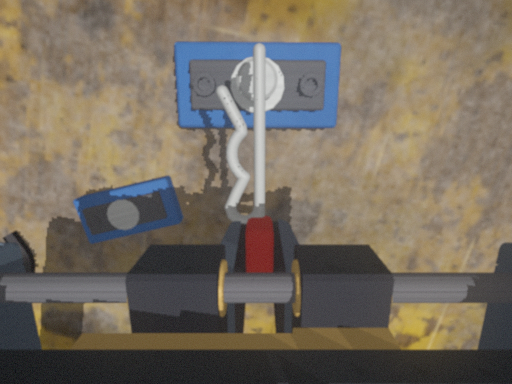

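The leg lies over the pin, 1 mm to its right, and the yaw matches. I'll back off and lower to hole height.

send_rows --targets '[[[0,0,0,-0.084,-0.015,0,1],[0,0,0,-0.083,-0.015,0,1],[0,0,0,0,0,-0.1,1],[0,0,0,0,0,-0.1,1],[0,0,0,0,0,-0.03,1],[0,0,0,0,0,0,1],[0,0,0,0,0,0,1],[0,0,0,0,0,0,1]]]'

```text
time_s: 7.9
ee_pos: [455.1, 86.1, 55.3]
ee_rot: [180.0, -0.1, 12.2]
force: [0.3, 0.5, -1.1]
gripper_width: 13.5
gripper_force: 50.0
```

```bash
cat > r.py <<'E'
from h import *
s=env.state(); p=np.array(s["ee_pos"]); e=p[:2]-np.array([579.1,112.4]); a=np.radians(12.1)
print(s["time_s"],p,s["ee_rot"],"tip ahead of pin axis",e@[np.cos(a),np.sin(a)]+106.3,"lat err of leg",e@[-np.sin(a),np.cos(a)]+0.8, "F axial/lat/z",s["force"][:2]@[np.cos(a),np.sin(a)],s["force"][:2]@[-np.sin(a),np.cos(a)],s["force"][2],"M",s["torque"],"w",s["gripper_width"])
E
python3 r.py
```

```text
7.9 [455.1  86.1  55.3] [180.   -0.1  12.2] tip ahead of pin axis -20.46398542153831 lat err of leg 1.0910601229119317 F axial/lat/z 0.3895543305369959 0.45991093303976377 -1.1309896140390312 M [ 0.  0. -0.] w 13.502066289269663
```

send_rows --targets '[[[0,0,0,0.0,-0.003,-0.003,1],[0,0,0,0.02,0.0042,0,1],[0,0,0,0.02,0.0042,0,1],[0,0,0,0,0,0,1],[0,0,0,0,0,0,1]]]'

```text
time_s: 8.4
ee_pos: [462.3, 87.1, 53.7]
ee_rot: [180.0, 0.0, 12.2]
force: [-0.9, 0.7, -0.5]
gripper_width: 13.7
gripper_force: 50.0
```

```bash
python3 r.py
```

```text
8.4 [462.3  87.1  53.7] [180.    0.   12.2] tip ahead of pin axis -13.192318160744492 lat err of leg 0.5892777570583181 F axial/lat/z -0.7694727731115657 0.8952874832800466 -0.5341638704619114 M [ 0. -0.  0.] w 13.702132479939806
```

send_rows --targets '[[[0,0,0,0.02,0.0042,0.002,1],[0,0,0,0.02,0.0042,0,1],[0,0,0,0,0,0,1],[0,0,0,0,0,0,1]]]'

```text
time_s: 8.8
ee_pos: [470.2, 88.8, 54.1]
ee_rot: [180.0, 0.0, 12.2]
force: [0.6, 0.5, -0.6]
gripper_width: 13.8
gripper_force: 50.0
```

```bash
for i in 1 2 3; do python3 r.py; python3 -c "
from workcell import optics; optics.grab_frame('wrist')"; done
```

```text
8.8 [470.2  88.8  54.1] [180.    0.   12.2] tip ahead of pin axis -5.098656916115402 lat err of leg 0.5827648795705512 F axial/lat/z 0.6756837418937245 0.3875081020783709 -0.5757459865631781 M [ 0.1 -0.   0.1] w 13.83698552195519
8.85 [470.   88.8  54.1] [180.    0.   12.2] tip ahead of pin axis -5.282868925590222 lat err of leg 0.5607731768962494 F axial/lat/z 1.019063380184761 -0.4377991793338024 0.19039961954619045 M [-0.  0. -0.] w 13.647118328871787
8.9 [470.   88.8  54.1] [180.    0.   12.2] tip ahead of pin axis -5.3602830349178845 lat err of leg 0.5556096378422248 F axial/lat/z 0.5436732092570428 -0.5909756429554524 -0.6819443375387502 M [0.  0.1 0. ] w 14.016062034411902
```

send_rows --targets '[[[0,0,0,0.03,0.0064,0,1],[0,0,0,0.03,0.0064,0,1],[0,0,0,0.03,0.0064,0,1],[0,0,0,0,0,0,1],[0,0,0,0,0,0,1]]]'

```text
time_s: 9.45
ee_pos: [488.2, 92.6, 54.1]
ee_rot: [180.0, 0.0, 12.2]
force: [-0.2, -0.3, -0.3]
gripper_width: 13.4
gripper_force: 50.0
```

```bash
python3 r.py
python3 - <<'E'
from m import *
im,d=optics.grab_frame("side"); save("s4.png",cv2.resize(im[145:205,205:295],(720,480),interpolation=cv2.INTER_CUBIC))
E
python3 r.py
```

```text
9.45 [488.2  92.6  54.1] [180.    0.   12.2] tip ahead of pin axis 13.298099584432137 lat err of leg 0.5346775164772261 F axial/lat/z -0.3113323666353199 -0.27018856638479904 -0.3081394735628538 M [-0.   0.   0.1] w 13.427021530815965
9.5 [488.   92.6  54. ] [180.    0.   12.2] tip ahead of pin axis 13.052200461402663 lat err of leg 0.5462920225060817 F axial/lat/z 0.44114303517689923 0.13118336607098283 -1.0102945795379255 M [-0.   0.   0.1] w 13.77094264777816
```

View pics/s4.png

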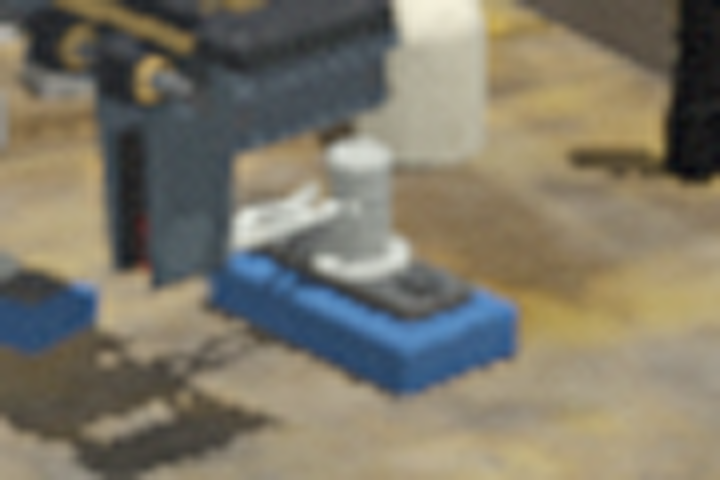

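The leg is going into the pin's hole, at (345,208) in the crop, with no contact force. I'll push on towards the spring leg.

send_rows --targets '[[[0,0,0,0.025,0.0053,0,1],[0,0,0,0.025,0.0053,0,1],[0,0,0,0.02,0.0043,0,1],[0,0,0,0,0,0,1]]]'

```text
time_s: 9.9
ee_pos: [502.3, 96.1, 53.9]
ee_rot: [-180.0, 0.0, 12.2]
force: [-0.1, 2.2, -1.3]
gripper_width: 13.6
gripper_force: 50.0
```

```bash
python3 r.py
```

```text
9.9 [502.3  96.1  53.9] [-180.     0.    12.2] tip ahead of pin axis 27.751972820452096 lat err of leg 0.9675229180966208 F axial/lat/z 0.3667510049432294 2.1937772697650164 -1.282626182093473 M [0.5 0.2 0.2] w 13.605937530708024
```

send_rows --targets '[[[0,0,0,0.02,0.0043,0,1],[0,0,0,0.02,0.0043,0,1],[0,0,0,0,0,0,1]]]'

```text
time_s: 10.2
ee_pos: [505.6, 97.2, 53.7]
ee_rot: [-179.9, 0.6, 12.2]
force: [-11.7, 1.5, 5.4]
gripper_width: 13.7
gripper_force: 50.0
```

```bash
python3 r.py
```

```text
10.2 [505.6  97.2  53.7] [-179.9    0.6   12.2] tip ahead of pin axis 31.297650361796215 lat err of leg 1.373855113727522 F axial/lat/z -11.137256165952873 3.9526426525743394 5.356918998345229 M [0.5 1.6 0.3] w 13.659277188909234
```

send_rows --targets '[[[0,0,0,0.015,0.0032,0,1],[0,0,0,0.01,0.0021,0,1],[0,0,0,0,0,0,1]]]' --grip_force 60

```text
time_s: 10.5
ee_pos: [510.0, 98.6, 53.8]
ee_rot: [-179.9, 0.6, 12.2]
force: [-11.3, 3.9, 4.0]
gripper_width: 13.5
gripper_force: 60.0
```

```bash
python3 r.py
```

```text
10.5 [510.   98.6  53.8] [-179.9    0.6   12.2] tip ahead of pin axis 35.87693226174251 lat err of leg 1.7594533197922926 F axial/lat/z -10.251106636290519 6.168850761942217 3.9828517435109214 M [0.9 1.7 0.5] w 13.520047440341463
```

send_rows --targets '[[[0,0,0,0.015,0.0025,0,1],[0,0,0,0.015,0.0025,0,1],[0,0,0,0,0,0,1]]]'

```text
time_s: 10.8
ee_pos: [522.4, 101.1, 54.5]
ee_rot: [-179.9, -0.2, 12.2]
force: [-0.0, 6.4, -0.0]
gripper_width: 13.7
gripper_force: 60.0
```

```bash
python3 r.py
```

```text
10.8 [522.4 101.1  54.5] [-179.9   -0.2   12.2] tip ahead of pin axis 48.43905748617158 lat err of leg 1.6138281594506974 F axial/lat/z 1.3409451176205844 6.299225613777175 -0.013467386472953494 M [ 1.2 -0.1  0.3] w 13.729014583393441
```

send_rows --targets '[[[0,0,0,0.01,0.0015,0,1],[0,0,0,0.008,-0.001,0,1],[0,0,0,0,0,0,1],[0,0,0,0,0,0,1]]]'

```text
time_s: 11.2
ee_pos: [526.4, 100.5, 54.6]
ee_rot: [-180.0, -0.2, 12.2]
force: [2.2, 5.5, -3.4]
gripper_width: 13.2
gripper_force: 60.0
```

```bash
python3 r.py
python3 - <<'E'
from m import *
C=cam("wrist"); im,d=optics.grab_frame("wrist"); save("w5.png",im)
leg(C,im,d,range(150,190,5))
E
```

```text
11.2 [526.4 100.5  54.6] [-180.    -0.2   12.2] tip ahead of pin axis 52.28511792522476 lat err of leg 0.16983090275398893 F axial/lat/z 3.2584887304796517 4.891190584266161 -3.357599521856727 M [ 1.  -0.3  0.2] w 13.19835941752596
leg yaw 9.848523016176765 z surf first/mean/last 74.35931396203421 72.26053199643839 70.16175003084257 line pt [573.9 110.6] cols [260.3 260.5]
```

View pics/w5.png

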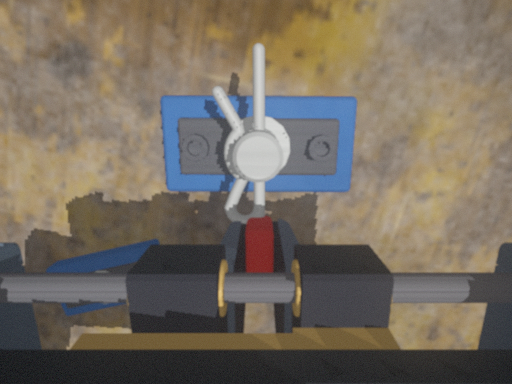

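The bow sits round the pin's left side, with the leg right through the hole and the tip at (259,46). The position is within 1 mm of home, so I'll relieve the side load, release and retreat straight up.

send_rows --targets '[[[0,0,0,0.001,0.006,0,1],[0,0,0,0,0,0,1],[0,0,0,0,0,0,1]]]'

```text
time_s: 11.55
ee_pos: [526.3, 101.0, 54.6]
ee_rot: [180.0, -0.2, 12.2]
force: [3.9, 4.4, -0.0]
gripper_width: 13.8
gripper_force: 60.0
```

```bash
python3 r.py
```

```text
11.55 [526.3 101.   54.6] [180.   -0.2  12.2] tip ahead of pin axis 52.27317306794792 lat err of leg 0.7396618427620011 F axial/lat/z 4.742066087650315 3.5146387268983 -0.03238403728502115 M [ 0.9 -0.6  0.1] w 13.77554035659366
```

send_rows --targets '[[[0,0,0,0.007,0.007,0,1],[0,0,0,0,0,0,1],[0,0,0,0,0,0,1]]]'

```text
time_s: 11.85
ee_pos: [526.4, 101.8, 54.1]
ee_rot: [180.0, 0.0, 12.2]
force: [1.2, 2.6, -0.9]
gripper_width: 13.6
gripper_force: 60.0
```

```bash
python3 r.py
```

```text
11.85 [526.4 101.8  54.1] [180.    0.   12.2] tip ahead of pin axis 52.52269271241812 lat err of leg 1.5254448887061196 F axial/lat/z 1.6835680987821549 2.31750504704732 -0.8695724183561296 M [ 0.4 -0.3  0.1] w 13.646613472275392
```

send_rows --targets '[[[0,0,0,0,0,0,-0.2],[0,0,0,0,0,0,-0.2],[0,0,0,0,0,0,-0.2],[0,0,0,0,0,0,-0.2],[0,0,0,0,0,0,-0.2],[0,0,0,0,0,0.1,-0.2],[0,0,0,0,0,0.2,-0.2],[0,0,0,0,0,0.2,-0.2],[0,0,0,0,0,0.1,-0.2],[0,0,0,0,0,0,-0.2],[0,0,0,0,0,0,-0.2]]]'

```text
time_s: 12.95
ee_pos: [525.9, 102.0, 173.8]
ee_rot: [180.0, 0.0, 12.2]
force: [-0.2, 0.4, -0.4]
gripper_width: 55.1
gripper_force: 0.0
```

```bash
python3 r.py
python3 - <<'E'
from m import *
C=cam("wrist"); im,d=optics.grab_frame("wrist"); save("w6.png",im); np.savez("wrist6.npz",im=im,d=d,K=C[0],R=C[1],t=C[2])
for k in("clip_handle","clip_tip","clip_seat"):
    for r in optics.place_of("wrist",k)[:2]:
        a=r["at"]; u,v=int(np.clip(a[0],0,511)),int(np.clip(a[1],0,383)); q=atz(C,a,dict(clip_handle=68).get(k,55))
        e=q[:2]-[579.1,112.4]; t=np.radians(12.1)
        print(k,round(r["conf"],2),np.array(a),"depth z",dep(C,a,d[v,u]),"along/lat from pin",e@[np.cos(t),np.sin(t)],e@[-np.sin(t),np.cos(t)])
E
```

```text
12.95 [525.9 102.  173.8] [180.    0.   12.2] tip ahead of pin axis 52.124898591768705 lat err of leg 1.7594638550814707 F axial/lat/z -0.15873472827945123 0.445050273604213 -0.44632673815335294 M [0.  0.  0.1] w 55.08346576021815
clip_handle 0.78 [252.8 196.1] depth z [527.2 108.2  71.4] along/lat from pin -52.51480360152324 6.804410753525727
clip_tip 0.87 [258.2  69.6] depth z [636.3 127.   -1.3] along/lat from pin 52.90671755316234 2.183525197281029
clip_tip 0.42 [254.5 193.6] depth z [529.8 107.2  71.7] along/lat from pin -53.61198339626573 5.4816671616832835
clip_seat 0.55 [256.1 134.9] depth z [579.2 116.3  73.9] along/lat from pin -0.4991350390022191 3.9698561948211575
```

View pics/w6.png

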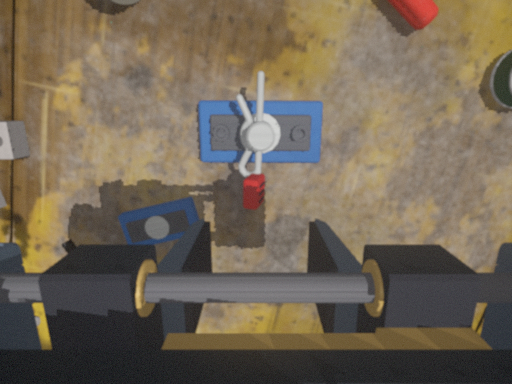

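The clip has been let go and stays locked: the tip is 53 mm past the pin axis, as it should be at home, and the bow is round the pin at (260,133) with the handle at (254,192). Handing in.

```bash
python3 -c "
from workcell import env; print(env.job_done())"
```

```text
the job is handed in; nothing more can be done
None
```

The R-clip is locked on the big blue base's pin, with the leg through the hole and the bow sprung over. I let go and handed in at about 13 s without touching the green tin, the oil bottle or the tape measure; no verdict came back.

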